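# Screw the glass shade back onto the tilted bedside lamp

### The arm

A 6-joint arm with a two-finger parallel gripper is mounted at the origin on the work surface. World frame = base frame: x ahead of the robot, y to its left, z up, the work surface at z = 0. Lengths are in m, angles in rad, forces in N, time in s.
With the tool pointing down it reaches from about 0.35 to 0.975 m from the base axis. Payload 7.1 kg.
Tool frame: the origin (TCP) lies midway between the tips of the shut fingers; the grasp point (between the pads) lies 19 mm behind it; z points along the fingers, y is the line along which they close (so a half turn about z gives the same grasp; the last joint's range is limited). The gripper opens to 88 mm and grips with 3 to 60 N. Pads are 20 mm wide; open, the fingers measure 115 mm over their backs; the gripper's body (75 mm by 178 mm) begins 61 mm behind the grasp point.
Start: joints at [1.258, 0.423, 1.63, -0, 1.089, -0.019], TCP at [0.181, 0.598, 0.223] pointing down, gripper open.
Joint ranges: [-3, 3], [-0.9, 2.11], [0.09, 2.58], [-1.31, 4.45], [0.11, 2.69], [-2.54, 2.54]. Speed limits (rad/s): [2.39, 2.39, 3.01, 3.14, 3.14, 3.14].

### API

Orientations are given as a unit quaternion [w, x, y, z].
In Python, from station import move_pose, movel, movej, command_gripper, wait, inverse_kinematics, read_camera, camera_info, MotionError, job_done, get_time, get_joint_pos, get_qvel, get_effort, get_tcp_pos, get_ee_rot, get_ft_force, get_ft_torque, get_grip_width, get_finger_force gives the robot as it stands. Calls block until the motion is done:
- move_pose(position, orientation): joint-space move of the TCP to a pose.
- movel(position, frame=None, v=0.15, until_force=None): straight line of the TCP; frame=None keeps the orientation; v is the mean speed in m/s. With until_force (N) it stops when the force on the tool has changed by that much, and returns True; else False.
- movej(angles): joint-space move.
- command_gripper(opening): opening from 0.0 (shut) to 1.0 (fully open); the grip force is fixed at half the most; returns when the fingers have stopped.
- wait(seconds).
- inverse_kinematics(position, orientation): joint angles nearest the present ones, or None.
- read_camera(name): name is "scene" or "top" or "wrist"; returns the picture (420x560x3 uint8, red, green, blue); there is no depth.
- camera_info(name): a dict with "intrinsics" (3x3 intrinsics, pixels), "T" (4x4, takes a point from camera to world coordinates); the wrist camera has in their place "tool_from_camera" (4x4, takes a point from camera to tool coordinates, whose origin is the TCP and whose axes are the flange's). Camera axes: x right, y up, looking along -z (the intrinsics and any distortion apply to the point x, -y, -z); pixel columns grow to the right and rows downward; lengths in m; the calibration is good to about 2 mm. The wrist camera is an equidistant fisheye: a pixel r from the principal point sees the ray r / f radians off the axis. A picture is of the moment at which its call begins: read the wrist's pose just before it. camera_info takes no time and is no camera call.
A pose or a line that the arm cannot do raises MotionError and nothing moves.
- job_done(): hands the job in; it is judged then, once.
Readings, each from a call of its own:
- get_time(): time.
- get_joint_pos(): joint angles.
- get_qvel(): joint speeds.
- get_effort(): joint torques, N m.
- get_tcp_pos(): TCP position.
- get_ee_rot(): TCP orientation.
- get_ft_force(): force on the tool from outside, world axes, zero at the start.
- get_ft_torque(): the same for the moment, N m.
- get_grip_width(): opening from 0.0 (shut) to 1.0 (fully open).
- get_finger_force(): force on a finger pad.
Only numpy, scipy, OpenCV 4.12 (cv2) and the standard library are available. Lean on these libraries where they do the work, as an engineer would, in place of code of your own. Each camera call takes 0.05 s, during which the arm holds its last target. There are 200 camera calls.

### The job

Put the white glass shade back on the bedside lamp: set it squarely on the tilted brass holder, turn it gently back (anticlockwise) until its thread drops into place, then screw it forward (clockwise) to the stop without forcing it, so that its shoulder sits down on the holder's rim, and let go. Leave the radio, power strip, alarm clock and spectacle case where they are.

Things in the scene. Friction and masses are not known exactly. Their poses are not given: they have to be found in the camera images.
- glass: loose opal white glass shade, about 130 g, a cylinder 58 mm in diameter with a rounded top, 92 mm high in all, standing on its brass neck (40 mm in diameter, 15.5 mm long). Origin: centre of the neck's underside; z runs up its axis to the dome. Four lugs at the foot of the neck, 3.5 mm thick, out to a 52 mm circle, are its thread
- shoulder (a point): on the shade's axis, 15.5 mm above its origin: the level of the flat shoulder where neck meets glass. From here to 58 mm above, the glass is the plain 58 mm cylinder to grip; the dome ends 76.5 mm above. A light grip of 20 to 30 N carries and turns it; forced hard against the stop it cracks. Let go before it is screwed in, it tips out of the leaning holder
- lamp: bedside lamp with a turned dark wooden foot 132 mm in diameter, standing fast (it does not move). Origin: centre of the foot's underside. Its brass head, on a tightened knuckle 142 mm above the table that stays as it is, leans 26 to 40 degrees from vertical, roughly towards the robot (-x at yaw 0), and ends in the holder
- holder (a point): centre of the mouth (rim plane) of the lamp's brass holder, 62 mm from the knuckle along the head; z points out of the mouth along the thread's axis. A round collar, outside 66 mm, bore 55 mm, 21 mm deep, 44 mm clear inside its four-start thread. Set on, the lugs usually rest on the thread tops, the glass's origin 3 to 8 mm inside the mouth; ribs there block turning clockwise
- seat (a point): on the holder's axis 14.9 mm inside the mouth: where the glass's origin lies when screwed home. Turned back (anticlockwise looking into the mouth) by at most 85 degrees, the lugs reach gaps 14 degrees wide and the shade drops to 10 mm inside; then it screws in clockwise 50 to 65 degrees, 28 mm per turn, to a hard stop. Friction holds it; 4 N of push is plenty
- radio: bystander: silver CD radio, 130 x 210 mm, 86 mm high, behind the work; origin under its centre
- strip: bystander: white power strip, 52 x 145 mm, 38 mm high, with a black plug to 66 mm on it, between robot and work; origin under its centre
- clock: bystander: small blue alarm clock, 50 x 85 mm, 75 mm high; origin under its centre
- case: bystander: red spectacle case, 155 x 58 mm, 30 mm high; origin under its centre
Mind the look-alikes: they are no part of the job. Several things look just like the glass: the one meant starts farthest to the robot's right.

How it is judged:
By the outcome, as a careful person would: the job done as asked, in the order asked, and still so for the second after the job is handed in, with the robot touching nothing.
It also fails if it takes over 58 s, if anything falls off the work surface, if the arm or the gripper's body presses on something with over 40 N, if the wrist force passes 120 N, or if a joint passes its speed limit or range.

## Working session

There is one attempt and no reset: what is moved stays moved. The work goes in short steps, each a Python script; the robot and the scene stay as the last script left them, time stands still between calls to the robot, and variables do not carry over. Pictures are saved under pics/ and viewed, at most 10 in all, crops included, and the job is handed in when it is done.

```bash
ls; mkdir -p pics; python3 - <<'E'
from station import *
import cv2,numpy as np
for n in ("scene","top"):
    im=read_camera(n); cv2.imwrite(f"pics/{n}0.png",im[:,:,::-1])
    i=camera_info(n); print(n,{k:np.round(v,4).tolist() if not isinstance(v,str) else v for k,v in i.items()})
print(camera_info("wrist"),get_time(),get_ee_rot())
E
```

```text
pics
scene {'intrinsics': [[480.7378, 0.0, 273.8792], [0.0, 480.7378, 212.366], [0.0, 0.0, 1.0]], 'T': [[0.8359, -0.3422, 0.4291, 1.1651], [0.5487, 0.5361, -0.6415, -0.9217], [-0.0105, 0.7717, 0.6359, 1.0457], [0.0, 0.0, 0.0, 1.0]]}
top {'intrinsics': [[458.3405, 0.0, 274.9646], [0.0, 458.3405, 199.7927], [0.0, 0.0, 1.0]], 'T': [[-0.0103, 0.9944, -0.105, 0.4462], [-0.9999, -0.0097, 0.0063, -0.0043], [0.0053, 0.1051, 0.9945, 1.3114], [0.0, 0.0, 0.0, 1.0]]}
{'intrinsics': array([[325.1922621 ,   0.        , 272.56845138],
       [  0.        , 325.1922621 , 214.8356432 ],
       [  0.        ,   0.        ,   1.        ]]), 'tool_from_camera': array([[-9.20126869e-05,  9.55353575e-01,  2.95464952e-01,
         8.12383219e-02],
       [ 9.99999567e-01,  3.61580381e-04, -8.57714127e-04,
         1.32524624e-03],
       [-9.26254588e-04,  2.95464745e-01, -9.55353195e-01,
        -1.62580805e-01],
       [ 0.00000000e+00,  0.00000000e+00,  0.00000000e+00,
         1.00000000e+00]])} 0.1 [-1.12065288e-04  1.46379965e-01  9.89228202e-01 -6.76353993e-04]
```

View pics/scene0.png

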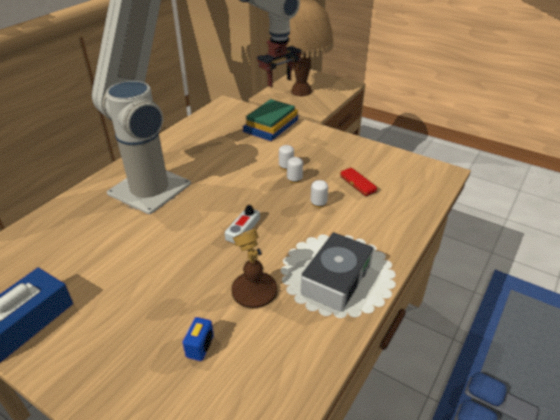

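View pics/top0.png

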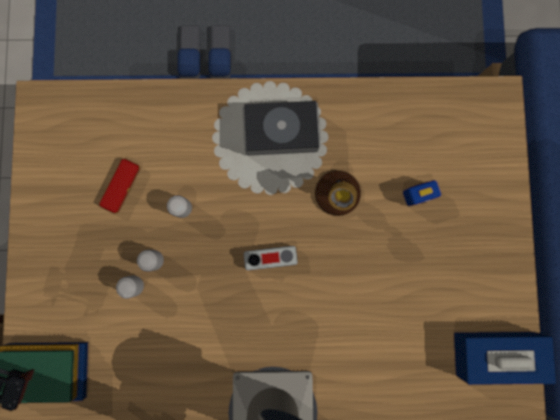

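The top view shows three shades, at (179,206), (149,261) and (128,287). Image right is the robot's right, so the one at (179,206), seen at (319,192) in the scene view, is the one meant. The lamp foot is at (338,193), with its mouth near (343,197). I'll enlarge these to confirm.

```bash
cat > h.py <<'E'
import numpy as np,cv2
from station import *
def ray(n,px,M=None):
    i=camera_info(n);K=i['intrinsics'];d=np.array([(px[0]-K[0,2])/K[0,0],-(px[1]-K[1,2])/K[1,1],-1.])
    T=i['T'];d=T[:3,:3]@d;return T[:3,3],d/np.linalg.norm(d)
def plane(n,px,z):
    o,d=ray(n,px);return o+d*(z-o[2])/d[2]
def tri(a,b):
    (o1,d1),(o2,d2)=ray("top",a),ray("scene",b)
    s=np.linalg.lstsq(np.c_[d1,-d2],o2-o1,rcond=None)[0]
    p,q=o1+s[0]*d1,o2+s[1]*d2;return (p+q)/2,np.linalg.norm(p-q)
def wray(px,tcp,q):
    from scipy.spatial.transform import Rotation as R
    i=camera_info("wrist");K=i['intrinsics'];u=np.array([px[0]-K[0,2],-(px[1]-K[1,2])]);r=np.linalg.norm(u);t=r/K[0,0]
    d=np.r_[np.sin(t)*u/max(r,1e-9),-np.cos(t)];T=i['tool_from_camera'];Q=R.from_quat(np.r_[q[1:],q[0]]).as_matrix()
    return tcp+Q@T[:3,3],Q@T[:3,:3]@d
E
python3 - <<'E'
from h import *
t=cv2.imread("pics/top0.png");s=cv2.imread("pics/scene0.png")
def c(im,x,y,w,h): return cv2.resize(im[y:y+h,x:x+w],(400,300),interpolation=cv2.INTER_CUBIC)
a=np.vstack([np.hstack([c(t,310,165,60,45),c(s,220,200,80,60)]),np.hstack([c(t,100,190,120,90),c(s,270,140,80,60)])])
cv2.imwrite("pics/crop0.png",a)
# white-ish segmentation of target
hsv=cv2.cvtColor(t,cv2.COLOR_BGR2HSV)
m=((hsv[...,1]<45)&(hsv[...,2]>110)).astype(np.uint8)
n,l,st,ce=cv2.connectedComponentsWithStats(m)
for i in range(1,n):
    if 80<st[i,4]<2000: print("top",st[i],ce[i])
hs=cv2.cvtColor(s,cv2.COLOR_BGR2HSV)
m=((hs[...,1]<45)&(hs[...,2]>110)).astype(np.uint8);m[:,:260]=0;m[:140]=0;m[220:]=0;m[:,345:]=0
n,l,st,ce=cv2.connectedComponentsWithStats(m)
for i in range(1,n):
    if st[i,4]>60: print("scene",st[i],ce[i])
for p in [(179,206),(149,261),(128,287)]: print(plane("top",p,.08))
# dark foot
m=((t[...,2]<95)&(t[...,2]>t[...,0]+15)).astype(np.uint8);m[:,:300]=0;m[:,380:]=0;m[:160]=0;m[225:]=0
cs=max(cv2.findContours(m,0,1)[0],key=cv2.contourArea);(x,y),r=cv2.minEnclosingCircle(cs);print("foot",x,y,r,plane("top",(x,y),.015))
E
```

```text
top [505   0  55  29 848] [530.35495283  16.56603774]
top [ 228   82   84   22 1064] [268.02067669  93.70488722]
top [168 196  21  20 321] [177.75077882 205.81308411]
top [246 246  51  24 383] [275.19843342 258.68146214]
top [139 252  20  19 293] [148.13993174 260.91467577]
top [117 279  24  19 308] [127.20454545 288.20779221]
top [488 351  47  21 544] [515.41727941 363.10477941]
top [ 244  373   69   47 1213] [292.09068425 388.09480627]
scene [279 145  24  36 562] [290.20640569 162.75978648]
scene [311 180  17  25 356] [318.62921348 192.32865169]
[0.56193303 0.24662026 0.08      ]
[0.41577509 0.32462408 0.08      ]
[0.34817284 0.37880444 0.08      ]
foot 329.97808837890625 191.61952209472656 30.50033950805664 [ 0.60499503 -0.16966674  0.015     ]
```

View pics/crop0.png

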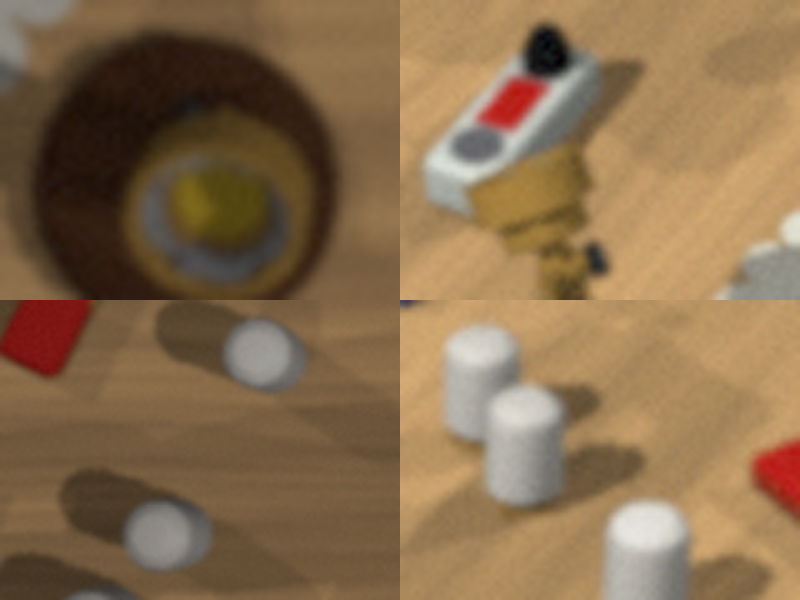

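The crop confirms the target: the shade at (179,206) stands alone near the red case, farthest to the right. The foot circle is centred near pixel (338,193) and the mouth ring near (342.3,197.4) in the top view. Next I'll estimate the head axis and look at the mouth with the wrist camera from two opposite rolls, which cancels the wrist calibration bias.

```bash
cat >> h.py <<'E'
from scipy.spatial.transform import Rotation as R
def quat(a,roll):
    """tool z = -a, roll about tool z from tool x nearest world +x"""
    z=-np.asarray(a)/np.linalg.norm(a); y=np.cross(z,[1,0,0.]); y/=np.linalg.norm(y); x=np.cross(y,z)
    q=(R.from_matrix(np.c_[x,y,z])*R.from_euler('z',roll)).as_quat(); return np.r_[q[3],q[:3]]
E
python3 - <<'E'
from h import *
f=plane("top",(338.05,193.05),.015); k=np.r_[f[:2],.142]; o,d=ray("top",(342.25,197.4))
b=d@(o-k); c=(o-k)@(o-k)-.062**2; D=b*b-c; s=-b-np.sqrt(D); m=o+s*d; a=(m-k)/.062
print("k",k,"m",m,"a",a,"tilt",np.degrees(np.arccos(a[2])),"az",np.degrees(np.arctan2(a[1],a[0])))
print("tri",tri((342.25,197.4),(245.5,234)))
np.save("est.npy",[k,m,a])
q0=get_joint_pos()
for r in np.arange(-180,181,30):
    for dd in (.09,):
        j=inverse_kinematics(m+a*dd,quat(a,np.radians(r))); print(r,None if j is None else np.round(j,2))
E
```

```text
k [ 0.60066483 -0.19259745  0.142     ] m [ 0.56862777 -0.17685599  0.19269353] a [-0.51672664  0.25389453  0.81763754] tilt 35.15100329436001 az 153.83272595608221
tri (array([ 0.57113457, -0.17570661,  0.18931331]), np.float64(0.005424670334555322))
-180 [-0.24  0.05  2.17 -0.38  0.34 -1.57]
-150 [-0.24  0.05  2.17 -0.38  0.34 -1.05]
-120 [-0.24  0.05  2.17 -0.38  0.34 -0.52]
-90 [-0.24  0.05  2.17 -0.38  0.34  0.  ]
-60 [-0.24  0.05  2.17 -0.38  0.34  0.53]
-30 [-0.24  0.05  2.17 -0.38  0.34  1.05]
0 [-0.24  0.05  2.17 -0.38  0.34  1.57]
30 [-0.24  0.05  2.17 -0.38  0.34  2.1 ]
60 None
90 None
120 None
150 [-0.24  0.05  2.17 -0.38  0.34 -2.09]
180 [-0.24  0.05  2.17 -0.38  0.34 -1.57]
```

```bash
python3 - <<'E'
from h import *
k,m,a=np.load("est.npy")
P=[]
ims=[]
for i,r in enumerate((-np.pi,0)):
    move_pose(m+a*.08,quat(a,r)); wait(.2)
    p,q=get_tcp_pos(),get_ee_rot(); im=read_camera("wrist")[:,:,::-1]; ims.append(im); cv2.imwrite(f"pics/w{i}.png",im); P.append(np.r_[p,q])
    for pt in (m,k):
        pass
np.save("wp.npy",P); print(get_time(),np.linalg.norm(get_ft_force()))
cv2.imwrite("pics/ww.png",np.hstack([cv2.resize(x[60:360,80:480],(400,300)) for x in ims]))
E
```

```text
6.1417 0.16270003591458193
```

View pics/ww.png

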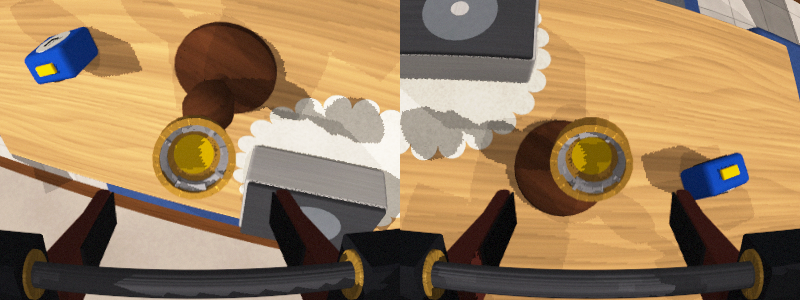

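The mouth shows as a brass ring at about (274,218) in the first view and (271,219) in the second, with a grey bore. I'll fit the bore circle in both views.

```bash
python3 - <<'E'
from h import *
from scipy.optimize import least_squares
k,m,a=np.load("est.npy"); P=np.load("wp.npy"); obs=[]; ell=[]
vis=[]
for i,c in enumerate([(274,218),(271,219)]):
    im=cv2.imread(f"pics/w{i}.png"); S=cv2.cvtColor(cv2.GaussianBlur(im,(3,3),0),cv2.COLOR_BGR2HSV)[...,1].astype(np.float32)
    pts=[];rr=np.arange(23,38,.25)
    for th in np.arange(0,2*np.pi,np.pi/60):
        u=(c[0]+rr*np.cos(th)).astype(np.float32)[None];v=(c[1]+rr*np.sin(th)).astype(np.float32)[None]
        s=cv2.remap(S,u,v,1)[0]; g=s[4:]-s[:-4]; j=g.argmax()
        if g[j]>25: pts.append((u[0,j+2],v[0,j+2]))
    pts=np.array(pts,np.float32)
    for _ in range(3):
        e=cv2.fitEllipse(pts); d=np.hypot(*(pts-e[0]).T); 
        # radial residual against ellipse
        t=np.arctan2(*(pts-e[0]).T[::-1])-np.radians(e[2]); er=1/np.hypot(np.cos(t)/(e[1][0]/2),np.sin(t)/(e[1][1]/2))
        res=d-er; pts=pts[abs(res)<max(1.5*np.median(abs(res))*1.5,.4)]
    print(i,len(pts),e,"rms",res.std())
    p,q=P[i,:3],P[i,3:]; obs.append([wray(x,p,q) for x in pts])
    im2=cv2.resize(im[170:270,220:320],(400,400),interpolation=cv2.INTER_NEAREST)
    for x in pts: cv2.circle(im2,tuple(int(w) for w in (x-[220,170])*4+2),1,(0,0,255),-1)
    vis.append(im2)
cv2.imwrite("pics/fit.png",np.hstack(vis))
def fun(x,free,views=(0,1)):
    # centre x[:3], axis tilt x[3:5], bias x[5:7] tool-frame lateral shift of camera
    n=np.r_[x[3:5],np.sqrt(1-x[3]**2-x[4]**2)]; out=[]
    for i in views:
        Q=R.from_quat(np.r_[P[i,4:],P[i,3]]).as_matrix(); b=Q@np.r_[x[5:8]]
        for o,d in obs[i]:
            o=o+b; h=o+d*((x[:3]-o)@n)/(d@n); out.append((np.linalg.norm(h-x[:3])-.0275)*1e3)
    w=.5
    return np.r_[out, x[5:8]*1e3*5, (x[:3]-k-.062*n)*1e3*w*3]
for w in ((0,1),):
    s=least_squares(fun,np.r_[m,a[:2],0,0,0],args=(0,w),loss='soft_l1'); x=s.x
    n=np.r_[x[3:5],np.sqrt(1-x[3]**2-x[4]**2)]
    print("m",x[:3],"n",n,"bias",x[5:],"tilt",np.degrees(np.arccos(n[2])),"az",np.degrees(np.arctan2(n[1],n[0])),"dang",np.degrees(np.arccos(n@a)))
    r=s.fun; print("rms",r[:-6].std(),"k-res",x[:3]-.062*n-k)
for i in (0,1):   # single-view centres on plane
    h=[];
    for o,d in obs[i]: h.append(o+d*((x[:3]-o)@n)/(d@n))
    h=np.array(h)-x[:3];B=np.linalg.svd(n[None])[2][1:]; (u,v)=(h@B.T).T
    s=np.linalg.lstsq(np.c_[2*u,2*v,np.ones(len(u))],u*u+v*v,rcond=None)[0]; print(i,"centre off mm",(s[:2]*1e3),"R",np.sqrt(s[2]+s[0]**2+s[1]**2)*1e3)
np.save("hold.npy",[x[:3],n])
E
```

```text
0 78 ((273.5434265136719, 217.58827209472656), (65.33145904541016, 68.37973022460938), 76.34613800048828) rms 0.24121704232247482
1 76 ((270.9482727050781, 221.99853515625), (60.538604736328125, 67.5742416381836), 96.09012603759766) rms 0.22906528471562926
m [ 0.57029348 -0.17752141  0.18580472] n [-0.6192202   0.25704526  0.74195288] bias [-1.52783373e-05  1.20718572e-03 -1.00566456e-04] tilt 42.10196227917824 az 157.45611362042774 dang 7.307190755665729
rms 0.2837353270899138 k-res [ 0.00802031 -0.00086077 -0.00219636]
0 centre off mm [-1.29035111  0.20218054] R 27.263248669150297
1 centre off mm [ 1.25661253 -0.22428046] R 27.328342548408756
```

View pics/fit.png

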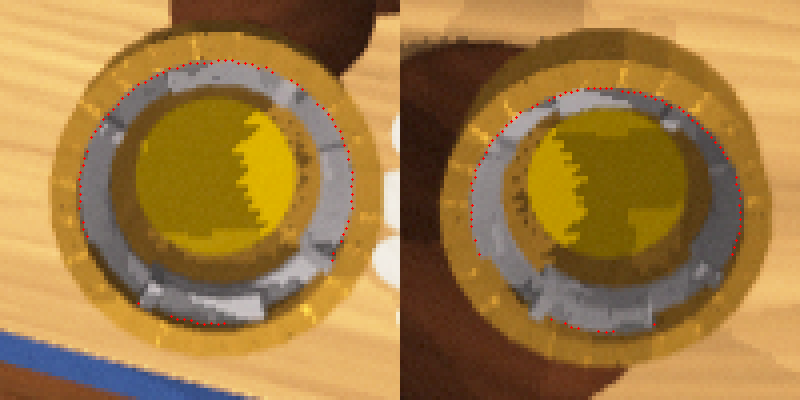

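The fitted points at the bottom of the ring lie on shadow, inside the true bore edge, which biases the tilt to an impossible 42°. I'll refit without them and add the outer rim extremes I read from this crop.

```bash
python3 - <<'E'
from h import *
from scipy.optimize import least_squares
k,m,a=np.load("est.npy"); P=np.load("wp.npy"); obs=[]
ext=[[(52,195),(381,195),(215,32),(215,357)],[(440-400,210),(771-400,210),(205,58),(205,367)]]
for i,c in enumerate([(273.5,217.8),(271,222)]):
    im=cv2.imread(f"pics/w{i}.png"); S=cv2.cvtColor(cv2.GaussianBlur(im,(3,3),0),cv2.COLOR_BGR2HSV)[...,1].astype(np.float32)
    pts=[];rr=np.arange(26,38,.25)
    for th in np.radians(np.arange(150,391,3)):
        u=(c[0]+rr*np.cos(th)).astype(np.float32)[None];v=(c[1]+rr*np.sin(th)).astype(np.float32)[None]
        s=cv2.remap(S,u,v,1)[0]; g=s[4:]-s[:-4]; j=g.argmax()
        if g[j]>25: pts.append((u[0,j+2],v[0,j+2]))
    p,q=P[i,:3],P[i,3:]
    o=[(*wray(x,p,q),.0275,1) for x in pts]
    o+=[(*wray((220+e[0]/4-.5,170+e[1]/4-.5),p,q),.033,4) for e in ext[i]]
    obs.append(o)
def fun(x,wk):
    n=np.r_[x[3:5],np.sqrt(1-x[3]**2-x[4]**2)]; out=[]
    for i in (0,1):
        b=R.from_quat(np.r_[P[i,4:],P[i,3]]).as_matrix()@np.r_[x[5:7],0]
        for o,d,r,w in obs[i]:
            o=o+b; h=o+d*((x[:3]-o)@n)/(d@n); out.append((np.linalg.norm(h-x[:3])-r)*1e3*w)
    return np.r_[out, x[5:7]*1e3, (x[:3]-k-.062*n)*1e3*wk]
for wk in (0,1,4):
    s=least_squares(fun,np.r_[m,a[:2],0,0],args=(wk,),loss='soft_l1',x_scale=.01); x=s.x
    n=np.r_[x[3:5],np.sqrt(1-x[3]**2-x[4]**2)]
    print(wk,"m",x[:3].round(4),"n",n.round(3),"bias",x[5:].round(4),"tilt",np.degrees(np.arccos(n[2])),"az",np.degrees(np.arctan2(n[1],n[0])),"rms",s.fun[:-5].std(),"out",s.fun[-13:-5].round(1),"k-res",(x[:3]-.062*n-k).round(4))
    np.save("hold.npy",[x[:3],n])
E
```

```text
0 m [ 0.5689 -0.1769  0.1877] n [-0.559  0.303  0.772] bias [-0.0003  0.0012] tilt 39.473741125343494 az 151.49917372531021 rms 0.6715988786218869 out [-1.3 -1.7 -1.3 -0.5  2.2  1.   2.   1.4] k-res [ 0.0028 -0.0031 -0.0022]
1 m [ 0.5685 -0.1768  0.1883] n [-0.561  0.283  0.778] bias [-0.0004  0.0013] tilt 38.95239850959596 az 153.2289508155983 rms 0.6411359719432733 out [-1.3 -1.7 -1.3 -0.4  1.4  0.8  2.   0.9] k-res [ 0.0027 -0.0017 -0.002 ]
4 m [ 0.5675 -0.1762  0.19  ] n [-0.567  0.266  0.779] bias [-0.0009  0.0013] tilt 38.81872316542097 az 154.86152423367088 rms 0.6301175549400293 out [-1.4 -1.9 -1.5 -0.6 -0.1 -0.1  1.7 -0.3] k-res [ 0.0021 -0.0001 -0.0003]
```

```bash
python3 - <<'E'
from h import *
m,n=np.load("hold.npy"); P=list(np.load("wp.npy"))
move_pose(m+[-.02,0,.085],quat([0.0,0,1],0)); wait(.2)
p,q=get_tcp_pos(),get_ee_rot(); im=read_camera("wrist")[:,:,::-1]; cv2.imwrite("pics/w2.png",im); P.append(np.r_[p,q]); np.save("wp.npy",P)
cv2.imwrite("pics/w2c.png",cv2.resize(im[130:290,180:380],(800,640))[:600]); print(get_time())
E
```

```text
7.2083
```

View pics/w2c.png

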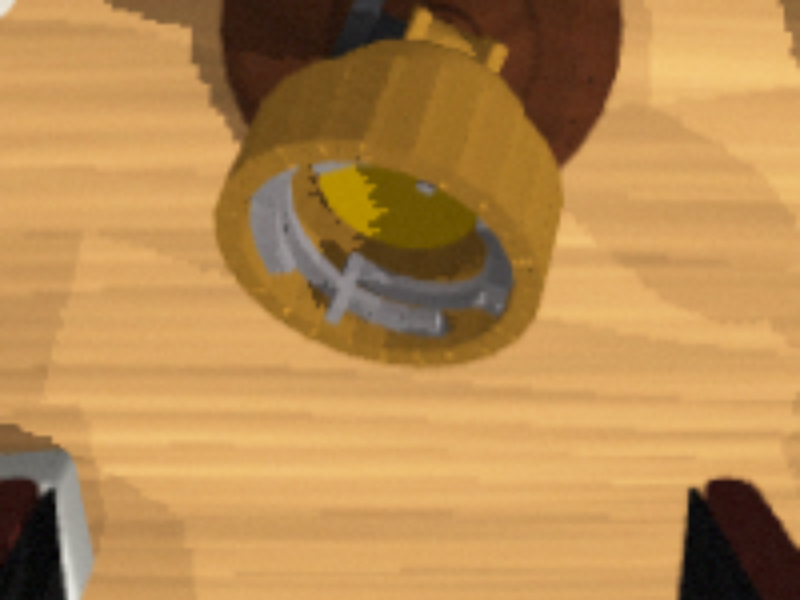

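This view shows the outer rim ellipse clearly: left extreme (216,215), bottom (420,366), right (549,290) and top (330,139) in crop pixels. I'll refit with all three views.

```bash
python3 - <<'E'
from h import *
from scipy.optimize import least_squares
k,m,a=np.load("est.npy"); P=np.load("wp.npy")
E=[([(52,195),(381,195),(215,32),(215,357)],220,170),([(40,210),(371,210),(205,58),(205,367)],220,170),
 ([(216,215),(230,255),(262,297),(300,328),(350,353),(420,366),(480,357),(525,332),(549,290),(540,260),(510,215),(450,170),(400,150),(340,140),(280,143),(240,158)],180,130)]
obs=[]
for i,(e,u,v) in enumerate(E):
    obs.append([(*wray((u+x/4-.5,v+y/4-.5),P[i,:3],P[i,3:]),.033,2 if i<2 else 1) for x,y in e])
def bore(i,c):
    S=cv2.cvtColor(cv2.GaussianBlur(cv2.imread(f"pics/w{i}.png"),(3,3),0),cv2.COLOR_BGR2HSV)[...,1].astype(np.float32);rr=np.arange(26,38,.25)
    for th in np.radians(np.arange(150,391,10)):
        u=(c[0]+rr*np.cos(th)).astype(np.float32)[None];v=(c[1]+rr*np.sin(th)).astype(np.float32)[None]
        s=cv2.remap(S,u,v,1)[0]; g=s[4:]-s[:-4]; j=g.argmax()
        if g[j]>25: obs[i].append((*wray((u[0,j+2],v[0,j+2]),P[i,:3],P[i,3:]),.0275,1))
bore(0,(273.5,217.8));bore(1,(271,222))
def fun(x,wk):
    n=np.r_[x[3:5],np.sqrt(1-x[3]**2-x[4]**2)]; out=[]
    for i in range(3):
        b=R.from_quat(np.r_[P[i,4:],P[i,3]]).as_matrix()@np.r_[x[5:8]]
        for o,d,r,w in obs[i]:
            o=o+b; h=o+d*((x[:3]-o)@n)/(d@n); out.append((np.linalg.norm(h-x[:3])-r)*1e3*w)
    return np.r_[out, x[5:8]*1e3, (x[:3]-k-.062*n)*1e3*wk*[1,1,2]]
for wk in (0,1,3):
    s=least_squares(fun,np.r_[m,a[:2],0,0,0],args=(wk,),loss='soft_l1',x_scale=.01); x=s.x
    n=np.r_[x[3:5],np.sqrt(1-x[3]**2-x[4]**2)]
    print(wk,"m",x[:3].round(4),"n",n.round(3),"bias",x[5:].round(4),"tilt",np.degrees(np.arccos(n[2])).round(2),"az",np.degrees(np.arctan2(n[1],n[0])).round(1),"rms",s.fun[:-6].std(),"k-res",(x[:3]-.062*n-k).round(4))
    if wk==1: np.save("hold.npy",[x[:3],n])
E
```

```text
0 m [ 0.5682 -0.1766  0.1889] n [-0.57   0.285  0.771] bias [-0.0001  0.0015 -0.0002] tilt 39.59 az 153.5 rms 0.6243372784080407 k-res [ 0.0029 -0.0016 -0.0009]
1 m [ 0.568  -0.1765  0.1894] n [-0.573  0.28   0.77 ] bias [-0.0002  0.0014 -0.0005] tilt 39.64 az 153.9 rms 0.6220528014124207 k-res [ 0.0029 -0.0013 -0.0004]
3 m [ 0.5676 -0.1763  0.19  ] n [-0.572  0.267  0.775] bias [-0.0004  0.0014 -0.0012] tilt 39.15 az 155.0 rms 0.6620544812847905 k-res [ 0.0025 -0.0003 -0.0001]
```

Tilt is about 39° (in range), azimuth about 154.5°, and the mouth height agrees with the knuckle geometry. Now I'll grasp the shade by closing, reopening, turning 90° and closing again, which centres it in both tool directions.

```bash
python3 - <<'E'
from h import *
t=np.radians(39.2);z=np.radians(154.5)
np.save("hold.npy",[[.5678,-.1764,.1898],[np.sin(t)*np.cos(z),np.sin(t)*np.sin(z),np.cos(t)]])
p=plane("top",(178.4,205.7),.088); print("top",p,"scene",plane("scene",(318.6,192.3),.048))
U=[0,0,1.]
g=np.r_[p[:2],.026]
r1,r2=-np.pi/2-.6,-.6
for r in (r1,r2): print(np.round(inverse_kinematics(g,quat(U,r)),2))
move_pose(g+[0,0,.13],quat(U,r1)); movel(g,v=.12,until_force=4); print(get_tcp_pos(),get_time())
command_gripper(.0); print("w",get_grip_width(),get_finger_force(),get_time()); command_gripper(1.); 
move_pose(g,quat(U,r2)); command_gripper(.0); print("w",get_grip_width(),get_finger_force(),get_ft_force(),get_time())
movel(g+[0,0,.1],v=.15); print(get_grip_width(),get_ft_force(),get_joint_pos().round(2),get_time())
im=read_camera("wrist")[:,:,::-1]; cv2.imwrite("pics/w3.png",im)
E
```

```text
top [0.56200361 0.24660392 0.088     ] scene [0.56189818 0.25780129 0.048     ]
[ 0.39  0.68  1.75 -0.    0.72 -0.21]
[ 0.39  0.68  1.75 -0.    0.72  1.36]
[0.56256666 0.24682683 0.02673918] 10.0583
w 0.6592286399214735 30.00055330689065 10.6333
w 0.6595329796039672 29.99984975438565 [-0.27568635 -0.55622973  0.46802416] 13.2667
0.6570938977680713 [ 0.53881967  0.08859897 -1.64291986] [ 0.39  0.53  1.72 -0.    0.9   1.36] 14.0833
```

View pics/w3.png

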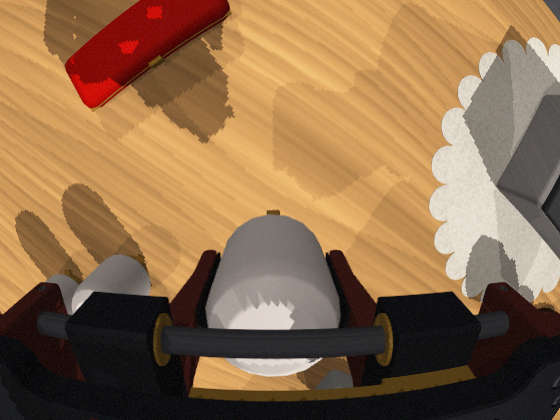

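The shade is held centred, with the grip width at 58 mm. Next I'll carry it to the holder axis and set it on gently.

```bash
cat >> h.py <<'E'
def hold(): return np.load("hold.npy")
L=.026
def state(tag=""):
    m,n=hold(); p=get_tcp_pos(); d=m-(p-n*L); F=get_ft_force()-np.array([0,0,-1.64]); M=get_ft_torque()
    dep=d@n; lat=(-d+dep*n)*1e3
    print(tag,"dep %.1f"%(dep*1e3),"lat",lat.round(1),"F_ax %.1f"%(F@n),"Flat",(F-(F@n)*n).round(1),"M_ax %.2f"%(M@n),"j6 %.2f"%get_joint_pos()[5],"t %.1f"%get_time(),flush=True); return dep
E
python3 - <<'E'
from h import *
m,n=hold(); q=quat(n,-np.pi/4)
move_pose(m+n*.15,q); movel(m+n*(L+.012),v=.12); wait(.15); state("pre")
print(movel(m+n*(L-.011),v=.025,until_force=4)); state("touch"); wait(.1); state()
E
```

```text
pre dep -12.3 lat [0.2 0.1 0.1] F_ax 0.7 Flat [ 0.1  0.3 -0. ] M_ax 0.02 j6 1.39 t 16.9
True
touch dep 4.3 lat [ 0.2 -0.1  0.2] F_ax 4.6 Flat [ 1.9 -0.8  1.6] M_ax 0.05 j6 1.57 t 17.6
 dep 4.2 lat [ 0.1 -0.1  0.1] F_ax 5.2 Flat [ 2.  -0.7  1.7] M_ax -0.03 j6 1.57 t 17.7
```

It's seated at 4.3 mm depth with low side force, so the lugs are on the thread tops. Now I'll turn it back in steps with a light push until it drops.

```bash
python3 - <<'E'
from h import *
m,n=hold(); roll=-np.pi/4; off=np.array([0,0,-1.64])
p=get_tcp_pos(); dep=L-(p-m)@n
for i in range(18):
    roll-=np.radians(5); move_pose(m+n*(L-dep),quat(n,roll))
    F=(get_ft_force()-off)@n
    if F<4: movel(m+n*(L-.0105),v=.02,until_force=max(1.,4.5-F))
    d=state(i); 
    dep=d
    if d>.0085 or abs(get_ft_torque()@n)>.7: break
np.save("roll.npy",roll)
E
```

```text
0 dep 3.5 lat [-0.3 -0.2 -0.1] F_ax 14.9 Flat [-1.  -1.6 -0.2] M_ax 0.12 j6 1.48 t 17.9
1 dep 3.1 lat [ 0.2 -0.2  0.2] F_ax 10.9 Flat [ 0.1 -1.4  0.6] M_ax 0.11 j6 1.39 t 18.2
2 dep 2.6 lat [ 0.5 -0.2  0.4] F_ax 8.3 Flat [ 1.2 -2.2  1.6] M_ax 0.05 j6 1.29 t 18.4
3 dep 2.4 lat [ 0.4 -0.   0.3] F_ax 6.7 Flat [ 1.2 -1.7  1.5] M_ax -0.01 j6 1.20 t 18.7
4 dep 5.8 lat [-0.3 -0.3 -0.1] F_ax -1.9 Flat [ 1.7 -1.1  1.7] M_ax 0.16 j6 1.15 t 19.2
5 dep 6.8 lat [-0.7 -0.2 -0.4] F_ax 11.4 Flat [ 0.7 -2.3  1.4] M_ax 0.02 j6 1.09 t 19.7
6 dep 6.5 lat [ 0.4 -0.1  0.4] F_ax 9.0 Flat [ 1.5 -1.7  1.7] M_ax 0.04 j6 0.99 t 19.9
7 dep 6.1 lat [ 0.6 -0.4  0.6] F_ax 8.3 Flat [ 1.3 -1.8  1.6] M_ax 0.02 j6 0.90 t 20.2
8 dep 5.8 lat [ 0.7 -0.4  0.7] F_ax 8.5 Flat [ 1.8 -2.6  2.2] M_ax 0.04 j6 0.81 t 20.4
9 dep 5.4 lat [ 0.8 -0.5  0.8] F_ax 8.1 Flat [ 2.4 -4.3  3.3] M_ax -0.02 j6 0.72 t 20.7
10 dep 5.0 lat [ 0.9 -0.5  0.8] F_ax 8.1 Flat [ 2.  -4.1  2.9] M_ax -0.07 j6 0.63 t 20.9
11 dep 4.6 lat [ 1.  -0.5  0.9] F_ax 9.9 Flat [ 3.  -3.9  3.6] M_ax -0.06 j6 0.54 t 21.2
12 dep 4.3 lat [ 1.  -0.4  0.9] F_ax 8.0 Flat [ 1.5 -2.6  2. ] M_ax 0.01 j6 0.44 t 21.4
13 dep 3.9 lat [ 0.8 -0.3  0.7] F_ax 8.1 Flat [ 2.5 -2.1  2.6] M_ax -0.02 j6 0.35 t 21.7
14 dep 5.0 lat [-0.3  0.2 -0.3] F_ax 7.0 Flat [ 1.5 -0.1  1.1] M_ax 0.15 j6 0.28 t 22.1
15 dep 10.2 lat [-0.2 -0.  -0.1] F_ax 7.6 Flat [ 0.6 -0.9  0.7] M_ax 0.01 j6 0.25 t 22.7
```

It dropped to 10.2 mm, matching the expected gap depth. Now I'll screw clockwise along the 28 mm/turn lead, watching the axial torque for the stop.

```bash
cat > screw.py <<'E'
from h import *
import sys
m,n=hold(); roll=float(np.load("roll.npy")); off=np.array([0,0,-1.64]); N=int(sys.argv[1]); st=float(sys.argv[2]); lim=float(sys.argv[3])
dep=L-(get_tcp_pos()-m)@n
for i in range(N):
    F=(get_ft_force()-off)@n
    adv=28e-3*st/360*(1 if F<8 else .3 if F<14 else -.3)
    roll+=np.radians(st); dep+=adv; move_pose(m+n*(L-dep),quat(n,roll))
    F=(get_ft_force()-off)@n
    if F<1.5: movel(m+n*(L-min(dep+.002,.0165)),v=.02,until_force=max(1.,4-F)); dep=L-(get_tcp_pos()-m)@n
    np.save("roll.npy",roll); state(i)
    if abs(get_ft_torque()@n)>lim or abs((get_ft_force()-off)@n)>25: print("stop");break
E
python3 screw.py 11 4 0.4
```

```text
0 dep 10.5 lat [-0.2  0.  -0.1] F_ax 6.5 Flat [ 0.  -0.5  0.2] M_ax 0.02 j6 0.32 t 22.9
1 dep 10.8 lat [-0.3 -0.  -0.2] F_ax 8.9 Flat [-0.8 -0.3 -0.5] M_ax 0.08 j6 0.40 t 23.2
2 dep 11.0 lat [-0.2 -0.2 -0.1] F_ax 3.9 Flat [-0.5 -0.9 -0. ] M_ax 0.04 j6 0.46 t 23.4
3 dep 11.3 lat [-0.2  0.  -0.1] F_ax 3.3 Flat [-0.2 -1.6  0.4] M_ax 0.05 j6 0.54 t 23.7
4 dep 11.6 lat [ 0. -0.  0.] F_ax 2.0 Flat [-0.8 -0.3 -0.5] M_ax 0.05 j6 0.61 t 23.9Traceback (most recent call last):
  File "screw.py", line 10, in <module>
    if F<1.5: movel(m+n*(L-min(dep+.002,.0165)),v=.02,until_force=max(1.,4-F)); dep=L-(get_tcp_pos()-m)@n
              ~~~~~^^^^^^^^^^^^^^^^^^^^^^^^^^^^^^^^^^^^^^^^^^^^^^^^^^^^^^^^^^^
station.MotionError: the arm cannot follow that straight line within its joint ranges
```

```bash
python3 - <<'E'
from h import *
m,n=hold(); roll=float(np.load("roll.npy"))+np.radians(4); np.save("roll.npy",roll)
dep=state(); print(get_joint_pos().round(3))
for r in range(0,61,10):
    for dd in (0,.002):
        j=inverse_kinematics(m+n*(L-dep-.0778e-3*r-dd),quat(n,roll+np.radians(r))); print(r,dd,None if j is None else np.round(j,3))
E
```

```text
dep 12.0 lat [ 0.2 -0.   0.1] F_ax 0.9 Flat [ 0.2 -0.3  0.2] M_ax 0.04 j6 0.68 t 24.2
[-0.257  0.243  2.188 -1.288  0.124  0.685]
0 0 [-0.257  0.243  2.188 -1.289  0.123  0.69 ]
0 0.002 None
10 0 [-0.257  0.245  2.188 -1.299  0.123  0.874]
10 0.002 None
20 0 [-0.257  0.247  2.187 -1.309  0.122  1.059]
20 0.002 None
30 0 None
30 0.002 None
40 0 None
40 0.002 None
50 0 None
50 0.002 None
60 0 None
60 0.002 None
```

Joint 4 is running into its limit near the wrist singularity. I'll look for the smallest axis tilt that keeps the rest of the screwing within range.

```bash
python3 - <<'E'
from h import *
m,n=hold(); roll=float(np.load("roll.npy"))
e1=np.cross(n,[0,0,1]);e1/=np.linalg.norm(e1);e2=np.cross(e1,n)
for ang in (.5,1,1.5,2):
    for az in range(0,360,30):
        n2=n+np.tan(np.radians(ang))*(np.cos(np.radians(az))*e1+np.sin(np.radians(az))*e2);n2/=np.linalg.norm(n2)
        js=[inverse_kinematics(m-n*d+n2*L,quat(n2,roll+np.radians(r))) for d,r in ((.012,0),(.0137,20),(.0155,45),(.0165,60))]
        if all(j is not None for j in js): print(ang,az,n2.round(3),js[0].round(3),js[-1].round(3))
E
```

```text
0.5 30 [-0.564  0.277  0.778] [-0.251  0.244  2.184 -1.243  0.136  0.645] [-0.252  0.255  2.181 -1.296  0.133  1.745]
0.5 60 [-0.563  0.274  0.78 ] [-0.254  0.243  2.183 -1.196  0.133  0.599] [-0.256  0.254  2.179 -1.249  0.129  1.699]
0.5 90 [-0.564  0.269  0.78 ] [-0.258  0.243  2.183 -1.17   0.127  0.573] [-0.259  0.254  2.179 -1.225  0.123  1.675]
0.5 120 [-0.567  0.266  0.78 ] [-0.261  0.242  2.184 -1.174  0.12   0.577] [-0.263  0.253  2.181 -1.233  0.116  1.682]
0.5 150 [-0.571  0.264  0.778] [-0.264  0.242  2.186 -1.212  0.113  0.613] [-0.265  0.253  2.183 -1.275  0.11   1.723]
1 30 [-0.558  0.283  0.78 ] [-0.245  0.244  2.18  -1.204  0.149  0.608] [-0.247  0.255  2.177 -1.251  0.146  1.702]
1 60 [-0.556  0.275  0.784] [-0.251  0.243  2.177 -1.116  0.143  0.521] [-0.253  0.254  2.174 -1.163  0.139  1.615]
1 90 [-0.558  0.266  0.786] [-0.259  0.242  2.177 -1.059  0.132  0.465] [-0.26   0.253  2.174 -1.108  0.127  1.561]
1 120 [-0.564  0.259  0.784] [-0.266  0.241  2.18  -1.053  0.118  0.458] [-0.267  0.252  2.176 -1.109  0.113  1.56 ]
1.5 30 [-0.551  0.288  0.783] [-0.24   0.24
[... 194 characters left out ...]
.5 90 [-0.552  0.263  0.791] [-0.26   0.241  2.171 -0.957  0.138  0.365] [-0.261  0.252  2.168 -1.001  0.133  1.456]
1.5 120 [-0.56   0.253  0.789] [-0.27   0.24   2.175 -0.93   0.117  0.337] [-0.272  0.251  2.172 -0.981  0.112  1.434]
2 30 [-0.545  0.293  0.786] [-0.234  0.245  2.172 -1.143  0.176  0.55 ] [-0.236  0.256  2.169 -1.181  0.172  1.635]
2 60 [-0.541  0.278  0.794] [-0.246  0.242  2.166 -0.987  0.165  0.397] [-0.248  0.253  2.163 -1.024  0.16   1.48 ]
2 90 [-0.546  0.26   0.797] [-0.261  0.24   2.165 -0.866  0.146  0.277] [-0.262  0.251  2.162 -0.904  0.14   1.361]
2 120 [-0.556  0.246  0.794] [-0.275  0.239  2.171 -0.809  0.119  0.217] [-0.276  0.25   2.168 -0.853  0.113  1.308]
```

```bash
python3 - <<'E'
from h import *
m,n=hold(); e1=np.cross(n,[0,0,1]);e1/=np.linalg.norm(e1);e2=np.cross(e1,n);a=np.radians(60)
n2=n+np.tan(np.radians(.7))*(np.cos(a)*e1+np.sin(a)*e2);n2/=np.linalg.norm(n2)
np.save("hold.npy",[m-.012*n+.012*n2,n2])
E
python3 screw.py 7 4 0.4
```

```text
0 dep 12.3 lat [-0.3 -0.2 -0.1] F_ax 1.6 Flat [-2.1 -2.7 -0.5] M_ax -0.08 j6 0.64 t 24.4
1 dep 13.5 lat [-0.3 -0.4 -0.1] F_ax 23.0 Flat [-3.5 -3.5 -1.3] M_ax 0.07 j6 0.73 t 24.9
2 dep 13.3 lat [ 0.1 -0.1  0.1] F_ax 3.9 Flat [ 0.1 -2.4  0.9] M_ax 0.00 j6 0.79 t 25.2
3 dep 13.6 lat [0.2 0.2 0.1] F_ax 5.5 Flat [-1.4  0.  -1. ] M_ax 0.03 j6 0.86 t 25.4
4 dep 14.0 lat [0.1 0.2 0. ] F_ax 6.1 Flat [-0.  -0.5  0.2] M_ax 0.06 j6 0.93 t 25.7
5 dep 14.3 lat [0.1 0.2 0. ] F_ax 5.8 Flat [0.3 0.4 0.1] M_ax 0.02 j6 1.01 t 25.9
6 dep 14.7 lat [ 0.  -0.1  0.1] F_ax 5.4 Flat [ 0.6  1.2 -0. ] M_ax 0.10 j6 1.08 t 26.2
```

```bash
python3 screw.py 8 3 0.35; python3 - <<'E'
from h import *
im=read_camera("wrist")[:,:,::-1]; im2=read_camera("scene")[:,:,::-1]
cv2.imwrite("pics/w4.png",np.hstack([cv2.resize(im,(400,300)),cv2.resize(im2[180:300,180:340],(400,300),interpolation=cv2.INTER_CUBIC)]))
E
```

```text
0 dep 14.9 lat [-0.2 -0.4 -0. ] F_ax 4.8 Flat [-0.5 -2.2  0.4] M_ax 0.13 j6 1.14 t 26.4
1 dep 15.0 lat [-0.3 -0.5 -0. ] F_ax 9.4 Flat [-1.6 -3.4  0. ] M_ax 0.72 j6 1.19 t 26.7
stop
```

View pics/w4.png

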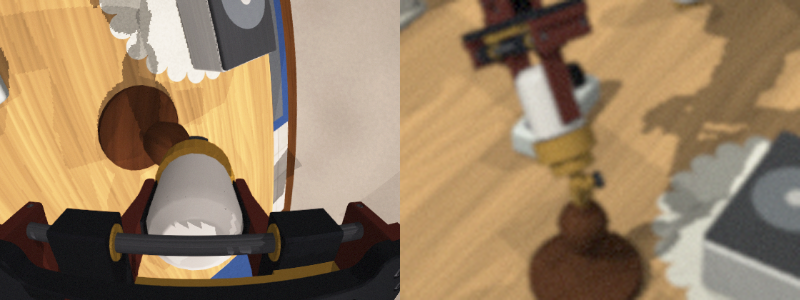

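The torque rose to 0.72 Nm at 58° from the drop and a depth of 15.0 mm, so that's the hard stop. Picture: the white glass sits on the brass collar with no visible gap. I'll release and withdraw along the axis.

```bash
python3 - <<'E'
from h import *
m,n=hold(); p=get_tcp_pos()
command_gripper(1.); print(get_grip_width())
movel(p+n*.12,v=.1); wait(.3); print(get_ft_force().round(2),get_time())
im=read_camera("wrist")[:,:,::-1]; im2=read_camera("scene")[:,:,::-1]
cv2.imwrite("pics/w5.png",np.hstack([cv2.resize(im,(400,300)),cv2.resize(im2[180:300,180:340],(400,300),interpolation=cv2.INTER_CUBIC)]))
E
```

```text
0.9980307516544533
[-0.76  0.65  0.23] 29.1083
```

View pics/w5.png

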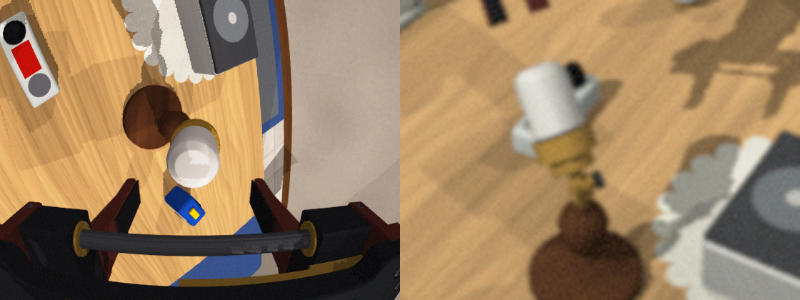

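The shade stands square on the holder, coaxial with its shoulder at the rim, and the arm is clear. I'm handing the job in.

```bash
python3 -c "
from station import *
print(job_done())"
```

```text
the job is handed in; nothing more can be done
None
```

The glass shade is back on the lamp: it dropped into the thread when turned back, was screwed clockwise about 58° to the stop with its shoulder on the rim, then released, and the job was handed in after about 29 s.

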